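# Tally the jars on the mat

## Robot

A 6-joint arm with a two-finger parallel gripper is mounted at the origin on the work surface. World frame = base frame: x ahead of the robot, y to its left, z up, the work surface at z = 0. Lengths are in mm, angles in rad, forces in N, time in s.
With the tool pointing down it reaches from about 350 to 975 mm from the base axis. Payload 7.1 kg.
Tool frame: the origin (TCP) lies at the very end of the fingers, on their centre line; the grasp point (between the pads) lies 19 mm behind it (ctrl.grasp_offset is the distance from the TCP to the grasp point, in mm); z points along the fingers, y is the line along which they close (so a half turn about z gives the same grasp; the last joint's range is limited). The gripper opens to 88 mm and grips with 3 to 60 N. Pads are 20 mm wide; open, the fingers measure 115 mm over their backs; the gripper's body (75 mm by 178 mm) begins 61 mm behind the grasp point.
Start: joints at [1.125, 0.423, 1.63, -0, 1.089, -0.019], TCP at [258.693, 568.931, 222.675] pointing down, gripper open.
Joint ranges: [-3, 3], [-0.9, 2.11], [0.09, 2.58], [-1.31, 4.45], [0.11, 2.69], [-2.54, 2.54]. Speed limits (rad/s): [2.39, 2.39, 3.01, 3.14, 3.14, 3.14].

## Interface

Orientations are given as a rotation vector (axis times angle).
In Python, from workcell import ctrl, viewer, ticket, models gives the robot as it stands.
- The arm moves only by the tool play_rows, never from a script. Its arguments are lists of equal length, an entry for each row: "dp": the shift along the world's x, y, z in mm, a list of three; "yaw": the turn about the world's z in degrees. In form: {"dp": [[tx, ty, tz], ...], "yaw": [yaw, ...]}. A call has 1 to 8 rows; each row shifts and turns the commanded pose from where the row before left it; what a row does not reach is not made up. A row lasts 1/12 s, in which the tool goes at most 41.7 mm and 7.16 degrees, less where a joint would pass 70% of its speed; a pose out of reach is approached as far as the arm can. A call is refused whole if a number of a shift passes 41.7 or a number of a turn 7.16, either way. A call with a gripper value outside its range is refused whole. "gripper" is the closure, from 0 (fully open) to 1 (shut), set as the call begins (left out, the last holds). The fingers move at their own pace and stop on an object; the grip force is fixed at half the most. Time passes only in rows, so rows that do not move let the fingers close. It gives the time, the measured TCP pose, the force, the opening and the grip force at its end, in the units of the state.
- ctrl.get_obs(): the state, without advancing time (a new reading comes with each control period).
- viewer.get_image(name): name is "scene" or "top"; returns a dict with "pixels" (480x640x3 uint8, red, green, blue), "range_z" (480x640 float32, mm along the optical axis (not along the pixel's ray), 0 where there is no reading), "fx", "fy", "cx", "cy" (pixels), "T" (4x4, takes a point from camera to world coordinates). Camera axes: x right, y up, looking along -z (the intrinsics and any distortion apply to the point x, -y, -z); pixel columns grow to the right and rows downward; lengths in mm; the calibration is good to about 2 mm. A picture is of the moment at which its call begins.
- ticket.close_job(): hands the job in; it is judged then, once.
Trained networks look in a picture, given as the dict that the camera call returned (one of the last four; its "shot" number tells which), for a name from the list of things; names that differ only in an ending like _2 or _b are one class to them, and where a whole thing is asked for, a point or a joint stands for the part that bears it (a point fixed in the world has none). Each returns a list of dicts, best first, with "conf" (0 to 1); they miss things now and then, are a little off and sometimes report something else, mostly with a low value. They report only what shows in the picture. A call takes as long as a camera call. They do not tell look-alikes from the thing itself.
- models.look_for(picture, name): "bbox" ([centre column, centre row, width, height] in pixels, round what is visible of it).
- models.landmark_of(picture, name): "location" ([column, row] in pixels: a listed point, or the origin of a listed thing).
The state is a dict: "t": time; "qpos": joint angles; "qvel": joint speeds; "joint_torque": joint torques, N m; "ee_pos": TCP position; "orientation": TCP orientation; "ft_force": force on the tool from outside, world axes, zero at the start; "moment": the same for the moment, N m; "width": finger opening in mm; "grasp_force": force on a finger pad.
Only numpy, scipy, OpenCV 4.12 (cv2) and the standard library are available. Lean on these libraries where they do the work, as an engineer would, in place of code of your own. Each camera call takes 0.05 s, during which the arm holds its last target. There are 200 camera calls.

## Task

Count the round lidded jars that stand on the grey felt mat (not the square boxes, and not jars beside the mat), and enter that number on the desk counter: with a fingertip, gently flick the lobes of its star wheel round, clockwise seen from above, by one click for each such jar, and never a click too many. Do not grip the wheel, and leave the jars, boxes and mug where they stand.

Things in the scene. Friction and masses are not known exactly. Their poses are not given: they have to be found in the camera images.
- counter: desk counter fixed to the table: a grey 100 x 100 mm housing 30 mm high; origin at the centre of its underside, z up. A steel index pointer sticks out of its -x side, to 89 mm from the centre. The star wheel turns above it about the vertical axis through the origin
- wheel_centre (a point): centre of the star wheel, on its axis, at half its thickness (50 mm above the table). The bare aluminium wheel has a hub of 26 mm radius and six equal lobes 60 degrees apart, each a straight arm 10 mm wide with a rounded 12 mm wide end, reaching 60 mm from the axis; hub and lobes span 40 to 60 mm above the table, with a 10 mm open gap below them over the housing. Between the ends of neighbouring lobes 42 mm is free
- tally (a joint): angle of the star wheel (rad), 0 at the start, growing clockwise as seen from above. It rests in a notch at every 60 degrees (1.047 rad = one click), and at 0 one lobe, with a small dark stud on top, lies over the index pointer (along the counter's -x). Pushed more than half a click on, it springs by itself into the next notch and comes to rest; let go before that it springs back. It takes about 2 N at a lobe's end to push. A stop prevents turning back beyond 0
- stud_lobe_tip (a point): point at the end of the studded lobe, 54 mm from the wheel's axis, at half the wheel's thickness; turns with the wheel. The dark stud, 9 mm across and 6 mm high, stands on top of this lobe
- mat: flat grey felt mat, 300 mm along its x by 160 mm along its y, 1 mm thick, fixed; origin at its centre. Things off the mat stand beyond its -y edge
- jar_a_mid (a point): lidded round terracotta jar, 60 mm across, 70 mm tall, upright. This point is at its centre, 35 mm above the table. It stands either wholly on the mat (counts) or wholly on the bare table beside it (does not count)
- jar_b_mid (a point): lidded round terracotta jar, 60 mm across, 70 mm tall, upright. This point is at its centre, 35 mm above the table. It stands either wholly on the mat (counts) or wholly on the bare table beside it (does not count)
- jar_c_mid (a point): lidded round terracotta jar, 60 mm across, 70 mm tall, upright. This point is at its centre, 35 mm above the table. It stands either wholly on the mat (counts) or wholly on the bare table beside it (does not count). This one is always on the mat
- box_a_mid (a point): square cardboard card box, 53 mm wide, 65 mm tall. This point is at its centre. May stand on the mat or beside it; never counts
- box_b_mid (a point): square cardboard card box, 53 mm wide, 65 mm tall. This point is at its centre. May stand on the mat or beside it; never counts
- mug_rim (a point): centre of the mouth of a white mug, 68 mm across, 70 mm tall, that stands 150 mm or more beyond the counter's centre
Mind the look-alikes: they are no part of the job. There is more than one size of the counter; the job needs the smaller. What is shaped like the part that bears jar_b_mid but green is not meant.

How it is judged (in metres and radians):
At the end, for the whole second after the job is handed in: the star wheel rests, within 0.2 rad, exactly as many 60-degree clicks clockwise of its start as there are round jars on the mat (1, 2 or 3) (((y of each of jar_a_mid, jar_b_mid in the frame of mat above -0.08 m and value of joint tally between 2.9416 and 3.3416 rad) or (y of jar_a_mid in the frame of mat above -0.08 m and not (y of jar_b_mid in the frame of mat above -0.08 m) and value of joint tally between 1.8944 and 2.2944 rad) or (not (y of jar_a_mid in the frame of mat above -0.08 m) and y of jar_b_mid in the frame of mat above -0.08 m and value of joint tally between 1.8944 and 2.2944 rad) or (not (y of jar_a_mid in the frame of mat above -0.08 m) and not (y of jar_b_mid in the frame of mat above -0.08 m) and value of joint tally between 0.8472 and 1.2472 rad)) and velocity of joint tally between -0.1 and 0.1 rad/s); the robot touches nothing.
It fails at once if the wheel is driven past the right number of clicks (more than 0.6 click beyond it) ((y of each of jar_a_mid, jar_b_mid in the frame of mat above -0.08 m and value of joint tally above 3.7699 rad) or ((not (y of jar_a_mid in the frame of mat above -0.08 m) or not (y of jar_b_mid in the frame of mat above -0.08 m)) and value of joint tally above 2.7227 rad) or (not (y of jar_a_mid in the frame of mat above -0.08 m) and not (y of jar_b_mid in the frame of mat above -0.08 m) and value of joint tally above 1.6755 rad)).
It fails at once if the wheel is gripped or forced (fingers press it with more than 15 N) (contact force between the fingers and tally above 15 N).
It fails at once if the wheel is turned by another part of the arm than the fingers (contact force between the arm and tally above 0.5 N and contact force between the fingers and tally below 0.01 N).
It fails at once if a jar, box or the mug is moved or lifted by more than 15 mm (distance of any of jar_a_mid, jar_b_mid, jar_c_mid, box_a_mid, box_b_mid, mug_rim from where it was at the start of the episode above 0.015 m).
It also fails if it takes over 51 s, if anything falls off the work surface, if the arm or the gripper's body presses on something with over 40 N, if the wrist force passes 120 N, or if a joint passes its speed limit or range.

## Working session

There is one attempt and no reset: what is moved stays moved. The work goes in short steps, Python scripts to look and compute and a tool call to move; the robot and the scene stay as the last step left them, time stands still between calls to the robot, and variables do not carry over. Pictures are saved under pics/ and viewed, at most 10 in all, crops included, and the job is handed in when it is done.

Besides the shell and the picture viewer there is one more tool, called after ">>>" by a JSON object that holds its "method" and its "body". play_rows: Moves the arm, as the interface text tells. Its arguments: {"type":"object","properties":{"dp":{"type":"array"},"yaw":{"type":"array"},"gripper":{"type":"number"}},"required":["dp","yaw"]}

```bash
mkdir -p pics
cat > h.py <<'E'
import numpy as np, cv2
from workcell import ctrl, viewer, ticket, models
def w(p,c,r,z=None):
    "pixel -> world; with z: intersect plane, else by range"
    d=np.array([(c-p['cx'])/p['fx'],-(r-p['cy'])/p['fy'],-1.0]); T=np.array(p['T'])
    if z is None:
        s=p['range_z'][int(round(r)),int(round(c))]
    else:
        s=(z-T[2,3])/(T[:3,:3]@d)[2]
    return T[:3,:3]@(d*s)+T[:3,3]
def save(p,n): cv2.imwrite('pics/'+n,cv2.cvtColor(p['pixels'],cv2.COLOR_RGB2BGR))
E
python3 - <<'E'
from h import *
np.set_printoptions(precision=1,suppress=True)
for n in('top','scene'):
    p=viewer.get_image(n); save(p,n+'1.png'); print(n,[k for k in p], np.array(p['T'])[:3,3])
    for nm in('counter','wheel_centre','stud_lobe_tip','mat','jar_a_mid','box_a_mid','mug_rim'):
        for d in models.landmark_of(p,nm):
            c,r=d['location']; 
            print(nm,round(d['conf'],2),[round(c),round(r)],w(p,c,r))
E
```

```text
top ['pixels', 'range_z', 'fx', 'fy', 'cx', 'cy', 'T', 'shot'] [ 392.6 -181.3 1357.1]
counter 0.79 [210, 226] [577.2  95.7  62.8]
counter 0.74 [200, 316] [356.4 107.   86.1]
wheel_centre 0.85 [194, 313] [363.3 119.9  87.4]
wheel_centre 0.65 [206, 224] [580.4 106.7  61.9]
stud_lobe_tip 0.88 [202, 247] [524.7 113.4  61.2]
stud_lobe_tip 0.87 [184, 346] [287.9 137.5  99.4]
mat 0.74 [366, 278] [ 454.5 -288.4   60.3]
jar_a_mid 0.57 [359, 278] [ 455.8 -271.1   58.4]
box_a_mid 0.8 [420, 301] [ 401.8 -417.    70.9]
mug_rim 0.89 [238, 160] [759.5  42.3   4.4]
scene ['pixels', 'range_z', 'fx', 'fy', 'cx', 'cy', 'T', 'shot'] [1147.9 -386.1  866.3]
counter 0.74 [405, 154] [393.4  98.8  43.6]
counter 0.68 [442, 223] [590.6  92.2  29.5]
counter 0.23 [237, 183] [ 371.9 -282.    57.1]
wheel_centre 0.93 [450, 207] [581.4 109.4  61.7]
wheel_centre 0.56 [408, 133] [374.9 110.   85.5]
stud_lobe_tip 0.79 [400, 111] [299.1 125.9  84.4]
stud_lobe_tip 0.58 [439, 191] [533.4 108.6  60.1]
mat 0.95 [243, 229] [ 477.8 -297.7   35.8]
jar_a_mid 0.57 [252, 219] [ 476.7 -276.2   57.3]
jar_a_mid 0.21 [448, 208] [579.1 105.6  59. ]
box_a_mid 0.92 [169, 220] [ 422.2 -432.7   53.9]
mug_rim 0.91 [455, 278] [718.6  54.5  27.9]
```

View pics/top1.png

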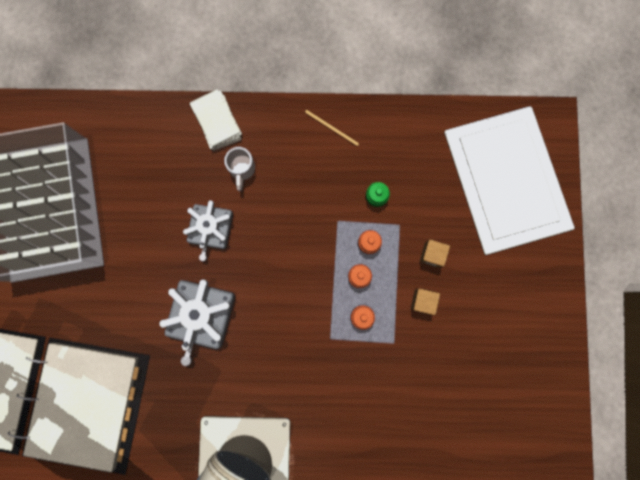

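View pics/scene1.png

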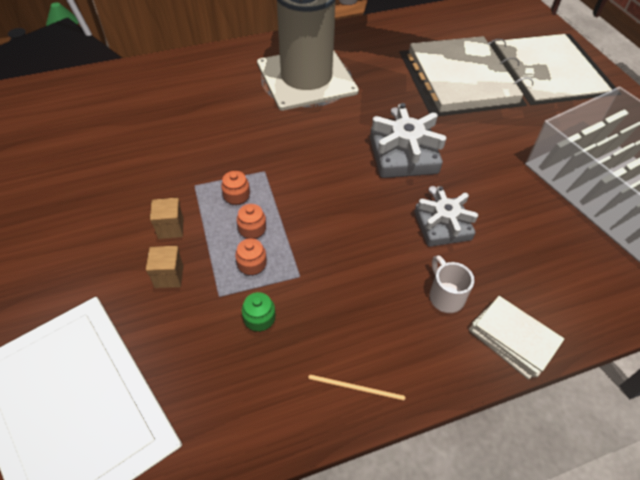

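The top view shows three terracotta jars on the mat, at (371,241), (360,276) and (363,318). The green look-alike at (378,194) and both boxes are off the mat, so the count is 3. The smaller counter is at (206,224), with its stud lobe pointing down at (202,247). Next I'll refine the wheel's centre and phase.

```bash
cat > wheel.py <<'E'
from h import *
def wheel(n,c0=(580,107)):
    p=viewer.get_image(n); T=np.array(p['T']); R,C=np.mgrid[0:480,0:640]
    d=np.stack([(C-p['cx'])/p['fx'],-(R-p['cy'])/p['fy'],-np.ones(C.shape)],-1)@T[:3,:3].T
    P=d*p['range_z'][...,None]+T[:3,3]
    Q=d*((60-T[2,3])/d[...,2])[...,None]+T[:3,3]
    c=np.array(c0,float)
    for _ in range(6):
        m=(np.hypot(*(Q[...,:2]-c).transpose(2,0,1))<66)&(P[...,2]>50)&(P[...,2]<75)&(p['pixels'].mean(-1)>120)
        q=Q[m][:,:2]; c=(q.min(0)+q.max(0))/2*0+q.mean(0)
    v=q-c; r=np.hypot(*v.T); a=np.arctan2(v[:,1],v[:,0]); k=r>35
    ph=np.degrees(np.angle(np.exp(6j*a[k]).mean()))/6
    return p,c,ph,m.sum(),r.max(),np.median(P[m][:,2])
E
python3 - <<'E'
from wheel import *
from scipy.spatial.transform import Rotation as Ro
np.set_printoptions(precision=2,suppress=True)
for n in('top','scene'):
    p,*o=wheel(n); print(n,*o, 'phase mod60')
    for nm in('wheel_centre','stud_lobe_tip'):
        print(nm,[(round(d['conf'],2),w(p,*d['location'],50)[:2]) for d in models.landmark_of(p,nm)])
    c,r={'top':(208,228),'scene':(447,213)}[n]
    cv2.imwrite(f'pics/c_{n}.png',cv2.resize(cv2.cvtColor(p['pixels'][r-45:r+45,c-45:c+45],cv2.COLOR_RGB2BGR),(540,540),interpolation=cv2.INTER_CUBIC))
o=ctrl.get_obs(); print(o['ee_pos'],Ro.from_rotvec(o['orientation']).as_matrix(),o['width'],o['t'])
E
```

```text
top [583.43 107.48] -8.7718407166708 690 60.20675322158863 60.642732462729896 phase mod60
wheel_centre [(0.81, array([583.32, 111.38])), (0.67, array([362.14, 129.25])), (0.57, array([ 399.95, -427.65]))]
stud_lobe_tip [(0.89, array([283.3 , 140.28])), (0.87, array([524.32, 116.41]))]
scene [581.47 103.77] -8.557737526008776 871 62.10179683297672 59.888382781384394 phase mod60
wheel_centre [(0.85, array([333.04, 140.87])), (0.58, array([582.37, 109.39]))]
stud_lobe_tip [(0.63, array([248.3 , 154.16])), (0.56, array([531.71, 106.72]))]
[258.69 568.93 222.67] [[-0.91  0.41 -0.  ]
 [ 0.41  0.91 -0.  ]
 [ 0.   -0.   -1.  ]] 88.14240406061462 1.1
```

View pics/c_top.png

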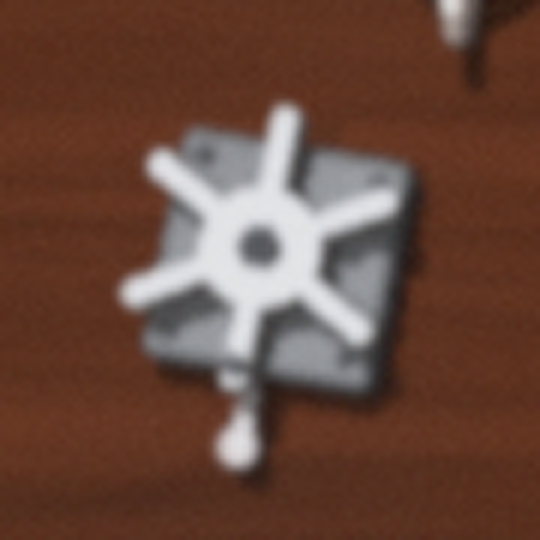

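Wheel centre is about (582.5, 107), with lobes at -8.7° + 60k. I'll close the fingers and go above the gap at 81° (tool y radial). From there I'll orbit clockwise.

>>> {"method": "play_rows", "body": {"dp": [[20.75,-25.5,0],[20.75,-25.5,0],[20.75,-25.5,0],[20.75,-25.5,0],[20.75,-25.5,0],[20.75,-25.5,0],[20.75,-25.5,0],[20.75,-25.5,0]], "yaw": [1.95,1.95,1.95,1.95,1.95,1.95,1.95,1.95], "gripper": 1}}

```text
t: 1.77
ee_pos: [425.5, 363.6, 222.8]
orientation: [0.24, 3.132, 0.0]
ft_force: [0.1, 0.9, 0.2]
width: 38.1
grasp_force: 0.0
```

>>> {"method": "play_rows", "body": {"dp": [[20.75,-25.5,0],[20.75,-25.5,0],[20.75,-25.5,0],[20.75,-25.5,0],[20.75,-25.5,0],[20.75,-25.5,0],[20.75,-25.5,0],[20.75,-25.5,0]], "yaw": [0,0,0,0,0,0,0,0]}}

```text
t: 2.43
ee_pos: [591.6, 159.5, 222.8]
orientation: [0.243, 3.132, 0.0]
ft_force: [0.8, 0.3, 0.8]
width: 0.4
grasp_force: 0.0
```

>>> {"method": "play_rows", "body": {"dp": [[0,0,-30],[0,0,-30],[0,0,-30],[0,0,-30],[0,0,-22],[0,0,0],[0,0,0]], "yaw": [0,0,0,0,0,0,0]}}

```text
t: 3.02
ee_pos: [590.0, 160.7, 79.9]
orientation: [-0.242, -3.13, 0.001]
ft_force: [-1.2, -0.2, -0.3]
width: 0.5
grasp_force: 0.0
```

Run:
```python
from h import *
p=viewer.get_image('scene'); c,r=447,190
cv2.imwrite('pics/s2.png',cv2.resize(cv2.cvtColor(p['pixels'][r-70:r+70,c-70:c+70],cv2.COLOR_RGB2BGR),(590,590),interpolation=cv2.INTER_CUBIC))
# orbit steps 3deg from 81.3, r=54, centre
c0=np.array([582.5,107]);a=np.radians(81.3-3*np.arange(61));q=c0+54*np.c_[np.cos(a),np.sin(a)]
print(np.round(q[::4],1).tolist()); print(np.diff(q,axis=0).round(1).tolist())
```

```text
[[590.7, 160.4], [601.6, 157.5], [611.7, 152.4], [620.5, 145.4], [627.6, 136.6], [632.8, 126.6], [635.8, 115.7], [636.4, 104.5], [634.7, 93.3], [630.7, 82.7], [624.6, 73.2], [616.7, 65.2], [607.3, 59.0], [596.7, 54.9], [585.6, 53.1], [574.3, 53.6]]
[[2.8, -0.5], [2.8, -0.6], [2.7, -0.8], [2.7, -0.9], [2.6, -1.1], [2.6, -1.2], [2.5, -1.3], [2.4, -1.5], [2.3, -1.6], [2.3, -1.7], [2.2, -1.8], [2.1, -1.9], [2.0, -2.0], [1.8, -2.1], [1.7, -2.2], [1.6, -2.3], [1.5, -2.4], [1.4, -2.5], [1.2, -2.5], [1.1, -2.6], [1.0, -2.7], [0.8, -2.7], [0.7, -2.7], [0.5, -2.8], [0.4, -2.8], [0.2, -2.8], [0.1, -2.8], [-0.1, -2.8], [-0.2, -2.8], [-0.4, -2.8], [-0.5, -2.8], [-0.6, -2.8], [-0.8, -2.7], [-0.9, -2.7], [-1.1, -2.6], [-1.2, -2.6], [-1.3, -2.5], [-1.5, -2.4], [-1.6, -2.3], [-1.7, -2.3], [-1.8, -2.2], [-1.9, -2.1], [-2.0, -2.0], [-2.1, -1.8], [-2.2, -1.7], [-2.3, -1.6], [-2.4, -1.5], [-2.5, -1.4], [-2.5, -1.2], [-2.6, -1.1], [-2.7, -1.0], [-2.7, -0.8], [-2.7, -0.7], [-2.8, -0.5], [-2.8, -0.4], [-2.8, -0.2], [-2.8, -0.1], [-2.8, 0.1], [-2.8, 0.2], [-2.8, 0.4]]
```

View pics/s2.png

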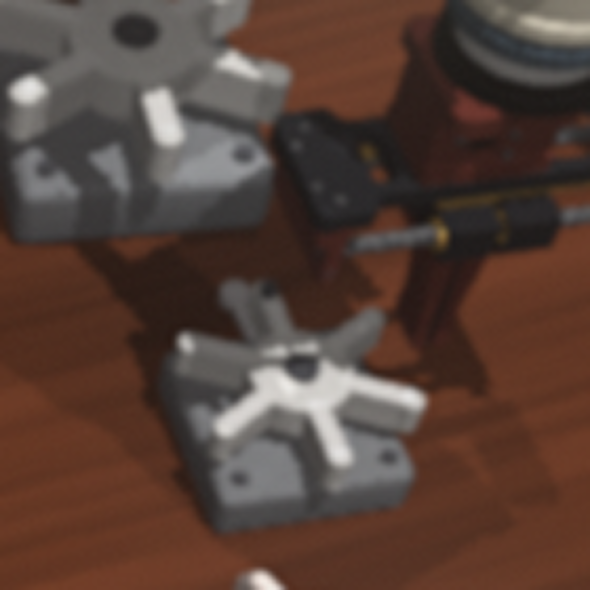

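Run:
```python
from h import *
p=viewer.get_image('scene'); Ti=np.linalg.inv(np.array(p['T']))
def pr(x):
    v=Ti[:3,:3]@np.array(x,float)+Ti[:3,3]; return [round((p['cx']+p['fx']*v[0]/-v[2]-377)*590/140),round((p['cy']-p['fy']*v[1]/-v[2]-120)*590/140)]
print('centre',pr([582.5,107,60]))
for k in range(6):
    a=np.radians(-8.7+60*k); print(k*60-8.7,pr([582.5+60*np.cos(a),107+60*np.sin(a),60]))
u=np.array([np.cos(np.radians(81)),np.sin(np.radians(81)),0]);v=np.array([u[1],-u[0],0])
for z in(80,60):
  print(z,[pr(np.array([590,160.7,z])+13.5*i*u+10*j*v) for i,j in((-1,-1),(-1,1),(1,1),(1,-1))])
```

```text
centre [305, 373]
-8.7 [348, 469]
51.3 [429, 405]
111.3 [385, 313]
171.3 [264, 283]
231.3 [183, 341]
291.3 [221, 436]
80 [[387, 318], [402, 348], [455, 341], [440, 310]]
60 [[377, 345], [391, 376], [444, 369], [429, 338]]
```

The projected lobe tips and fingertip match the picture: hub at (305,367), lobe ends at (375,320) and (420,405), and the finger between them. Now I'll descend into the gap.

>>> {"method": "play_rows", "body": {"dp": [[0.5,0,-9],[0,0,-9],[0,0,-9],[0,0,-8],[0,0,0]], "yaw": [0,0,0,0,0]}}

```text
t: 3.53
ee_pos: [589.9, 160.6, 43.7]
orientation: [-0.242, -3.129, 0.002]
ft_force: [-0.3, -0.7, 0.3]
width: 0.8
grasp_force: 0.0
```

>>> {"method": "play_rows", "body": {"dp": [[2.8,-0.5,0],[2.8,-0.6,0],[2.7,-0.8,0],[2.7,-0.9,0],[2.6,-1.1,0],[2.6,-1.2,0],[2.5,-1.3,0],[2.4,-1.5,0]], "yaw": [-3,-3,-3,-3,-3,-3,-3,-3]}}

```text
t: 4.2
ee_pos: [611.4, 153.0, 45.3]
orientation: [-0.892, -3.01, 0.001]
ft_force: [-3.1, 0.8, 0.4]
width: 0.7
grasp_force: 1.0
```

The force is about 3 N, so the finger is on the lobe. I'll continue to 60°.

>>> {"method": "play_rows", "body": {"dp": [[2.3,-1.6,0],[2.3,-1.7,0],[2.2,-1.8,0],[2.1,-1.9,0],[2.0,-2.0,0],[1.8,-2.1,0]], "yaw": [-3,-3,-3,-3,-3,-3]}}

```text
t: 4.7
ee_pos: [624.8, 141.9, 45.4]
orientation: [-1.352, -2.835, 0.001]
ft_force: [0.5, 0.2, -0.1]
width: 0.5
grasp_force: 0.0
```

>>> {"method": "play_rows", "body": {"dp": [[1.7,-2.2,0],[1.6,-2.3,0],[1.5,-2.4,0],[1.4,-2.5,0],[1.2,-2.5,0],[1.1,-2.6,0],[0,0,0],[0,0,0]], "yaw": [-3,-3,-3,-3,-3,-3,0,0]}}

```text
t: 5.37
ee_pos: [633.5, 127.4, 45.6]
orientation: [-1.774, -2.592, 0.0]
ft_force: [-0.7, -0.6, 0.5]
width: 0.6
grasp_force: 0.0
```

Run:
```python
from wheel import *
for n in('top','scene'):
    p,*o=wheel(n); print(o)
    for d in models.landmark_of(p,'stud_lobe_tip'): print(d['conf'],w(p,*d['location'],50)[:2])
p,_,_,_,_,_=wheel('scene');c,r=447,205
cv2.imwrite('pics/s3.png',cv2.resize(cv2.cvtColor(p['pixels'][r-60:r+60,c-60:c+60],cv2.COLOR_RGB2BGR),(590,590),interpolation=cv2.INTER_CUBIC))
```

```text
[array([602.1186666 ,  65.89602386]), np.float64(-17.974402064634628), np.int64(42), np.float64(47.48360672184701), np.float64(60.68705416599403)]
0.73 [290.8431774  144.30569935]
[array([605.06731915,  68.98191005]), np.float64(-17.920084464266168), np.int64(67), np.float64(42.82413839897978), np.float64(59.16997843436502)]
0.66 [258.72633057 140.57970281]
0.64 [560.52050195 152.78144844]
```

View pics/s3.png

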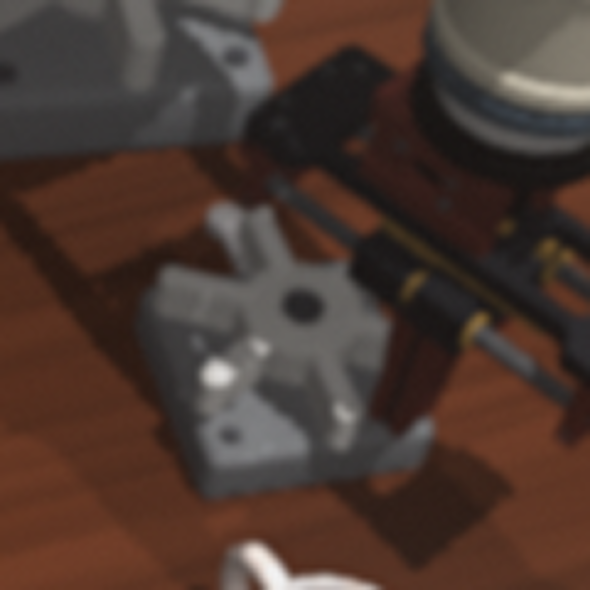

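After one click there is no stud over the pointer at (235,225), and the stud lobe is detected at about 115°. The finger is mid-gap. Next is click 2.

>>> {"method": "play_rows", "body": {"dp": [[1.0,-2.7,0],[0.8,-2.7,0],[0.7,-2.7,0],[0.5,-2.8,0],[0.4,-2.8,0],[0.2,-2.8,0],[0.1,-2.8,0],[-0.1,-2.8,0]], "yaw": [-3,-3,-3,-3,-3,-3,-3,-3]}}

```text
t: 6.28
ee_pos: [637.4, 105.7, 45.7]
orientation: [2.278, 2.163, 0.001]
ft_force: [1.8, 1.5, -0.8]
width: 0.5
grasp_force: 1.0
```

>>> {"method": "play_rows", "body": {"dp": [[-0.2,-2.8,0],[-0.4,-2.8,0],[-0.5,-2.8,0],[-0.6,-2.8,0],[-0.8,-2.7,0],[-0.9,-2.7,0]], "yaw": [-3,-3,-3,-3,-3,-3]}}

```text
t: 6.78
ee_pos: [634.3, 88.9, 45.9]
orientation: [2.588, 1.78, 0.002]
ft_force: [1.2, 0.3, -0.4]
width: 0.7
grasp_force: 0.4
```

>>> {"method": "play_rows", "body": {"dp": [[-1.1,-2.6,0],[-1.2,-2.6,0],[-1.3,-2.5,0],[-1.5,-2.4,0],[-1.6,-2.3,0],[-1.7,-2.3,0],[0,0,0],[0,0,0]], "yaw": [-3,-3,-3,-3,-3,-3,0,0]}}

```text
t: 7.45
ee_pos: [625.3, 74.1, 45.7]
orientation: [-2.833, -1.359, 0.0]
ft_force: [0.4, 0.5, 0.9]
width: 0.6
grasp_force: 0.0
```

Run:
```python
from h import *
for n in('top','scene'):
    p=viewer.get_image(n)
    for d in models.landmark_of(p,'stud_lobe_tip'): print(d['conf'],w(p,*d['location'],50)[:2])
c,r=447,205
cv2.imwrite('pics/s4.png',cv2.resize(cv2.cvtColor(p['pixels'][r-60:r+60,c-60:c+60],cv2.COLOR_RGB2BGR),(590,590),interpolation=cv2.INTER_CUBIC))
```

```text
0.57 [615.02205581 146.43544683]
0.56 [248.70982681 151.83664998]
```

View pics/s4.png

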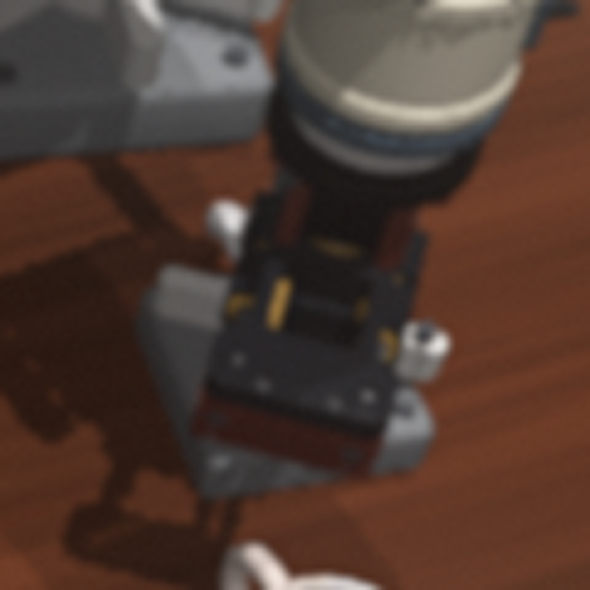

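The stud is at (425,335), at about 51°, so two clicks are done. Next is click 3; then I'll lift out.

>>> {"method": "play_rows", "body": {"dp": [[-1.8,-2.2,0],[-1.9,-2.1,0],[-2.0,-2.0,0],[-2.1,-1.8,0],[-2.2,-1.7,0],[-2.3,-1.6,0],[-2.4,-1.5,0],[-2.5,-1.4,0]], "yaw": [-3,-3,-3,-3,-3,-3,-3,-3]}}

```text
t: 8.32
ee_pos: [608.9, 59.7, 45.9]
orientation: [3.054, 0.735, 0.003]
ft_force: [1.7, -1.4, -0.9]
width: 0.2
grasp_force: 1.0
```

>>> {"method": "play_rows", "body": {"dp": [[-2.5,-1.2,0],[-2.6,-1.1,0],[-2.7,-1.0,0],[-2.7,-0.8,0],[-2.7,-0.7,0],[-2.8,-0.5,0]], "yaw": [-3,-3,-3,-3,-3,-3]}}

```text
t: 8.82
ee_pos: [592.9, 54.2, 46.0]
orientation: [3.131, 0.248, 0.003]
ft_force: [1.1, -2.0, 1.1]
width: 0.5
grasp_force: 0.7
```

>>> {"method": "play_rows", "body": {"dp": [[-2.8,-0.4,0],[-2.8,-0.2,0],[-2.8,-0.1,0],[-2.8,0.1,0],[0,0,0],[0,0,0]], "yaw": [-3,-3,-3,-3,0,0]}}

```text
t: 9.32
ee_pos: [581.0, 53.9, 45.7]
orientation: [-3.141, 0.075, -0.0]
ft_force: [-1.0, -0.6, -0.2]
width: 0.4
grasp_force: 0.0
```

>>> {"method": "play_rows", "body": {"dp": [[0,0,8],[0,0,10],[0,0,20],[0,0,40],[0,0,40],[0,0,30]], "yaw": [0,0,0,0,0,0]}}

```text
t: 9.82
ee_pos: [581.8, 53.9, 197.8]
orientation: [-3.14, 0.077, -0.005]
ft_force: [1.0, 0.3, 0.4]
width: 0.5
grasp_force: 0.0
```

>>> {"method": "play_rows", "body": {"dp": [[0,-30,0],[0,-30,0],[0,-30,0],[0,-30,0],[0,-30,0],[0,-30,0],[0,0,0],[0,0,0]], "yaw": [0,0,0,0,0,0,0,0]}}

```text
t: 10.48
ee_pos: [581.1, -127.5, 194.7]
orientation: [3.14, -0.082, 0.002]
ft_force: [0.1, 0.4, 0.1]
width: 0.1
grasp_force: 0.0
```

Run:
```python
from wheel import *
for n in('top','scene'):
    p,*o=wheel(n,(582,107)); print(o)
    for d in models.landmark_of(p,'stud_lobe_tip'): print(d['conf'],w(p,*d['location'],50)[:2])
c,r=447,205
cv2.imwrite('pics/s5.png',cv2.resize(cv2.cvtColor(p['pixels'][r-60:r+60,c-60:c+60],cv2.COLOR_RGB2BGR),(590,590),interpolation=cv2.INTER_CUBIC))
```

```text
[array([581.79303904, 108.34996574]), np.float64(-8.137555664149874), np.int64(659), np.float64(60.178522625787785), np.float64(60.62165124332682)]
0.65 [632.48008988  95.2654437 ]
[array([579.76449514, 104.06305003]), np.float64(-7.912077527684358), np.int64(873), np.float64(61.524826604487764), np.float64(59.89738050762992)]
0.64 [253.54617594 150.92200006]
```

View pics/s5.png

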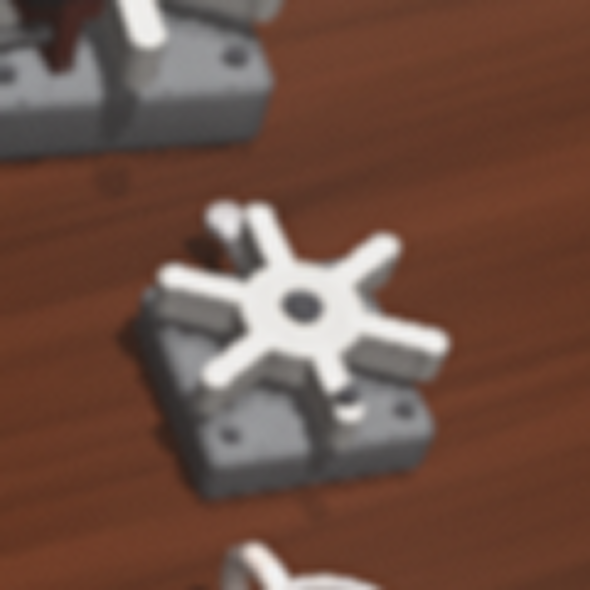

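The stud is now at (347,400), opposite the pointer, so the wheel has turned three clicks. It rests in its notch and the arm is clear.

```bash
python3 -c "
from workcell import ticket
print(ticket.close_job())"
```

```text
the job is handed in; nothing more can be done
None
```

I counted three round jars on the mat and turned the small counter's star wheel three clicks clockwise; the last picture showed it resting in its notch with the arm clear, and the job is handed in (no verdict was returned).

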